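# Set the portion stop and feed the cheese

### The arm

A 6-joint arm with a two-finger parallel gripper is mounted at the origin on the work surface. World frame = base frame: x ahead of the robot, y to its left, z up, the work surface at z = 0. Lengths are in m, angles in rad, forces in N, time in s.
With the tool pointing down it reaches from about 0.3 to 0.875 m from the base axis. Payload 6.4 kg.
Tool frame: the origin (TCP) lies midway between the tips of the shut fingers; the grasp point (between the pads) lies 19 mm behind it; x points along the fingers, y is the direction in which the jaws open and shut, and the axes are right-handed (so a half turn about x gives the same grasp; the last joint's range is limited). The gripper opens to 85 mm and grips with 20 to 120 N. Pads are 22 mm wide; open, the fingers measure 114 mm over their backs; the gripper's body (76 mm by 85 mm) begins 54 mm behind the grasp point. The pads swing forward as they close: fully open they stand 13 mm farther back than shut.
Start: joints at [0.986, 0.181, 1.607, -0, 1.354, -0.206], TCP at [0.213, 0.534, 0.231] pointing down, gripper open.
Joint ranges: [-2.99, 2.99], [-0.89, 2.07], [0.3, 2.58], [-1.14, 4.28], [0, 2.63], [-3.12, 3.12]. Speed limits (rad/s): [2.57, 2.57, 3.01, 3.14, 3.14, 3.14].

### API

Orientations are given as a unit quaternion [w, x, y, z].
In Python, from bench import ctrl gives the robot as it stands.
- The arm moves only by the tool step_arm, never from a script. Its argument "motion" is a list of rows, each a list of 7 numbers: the shift along the tool's x, y, z in mm, then the turn, a rotation vector about the tool's x, y, z in degrees, then the closure in counts, from 0 (fully open) to 255 (shut). In form: [[tx, ty, tz, rx, ry, rz, hand], ...]. A call has 1 to 10 rows; each row is the pose to reach, as a shift and turn from the pose commanded when the call began, along the tool's axes at that moment; what a row does not reach only later rows make up. A row lasts 1/8 s, in which the tool goes at most 62.5 mm and 10.7 degrees, less where a joint would pass 70% of its speed; a pose out of reach is approached as far as the arm can. A call with a gripper value outside its range is refused whole. The fingers move at their own pace and stop on an object; the grip force is fixed at half the most. Time passes only in rows, so rows that repeat a pose let the fingers close. It gives the time, the measured TCP pose, the force and the opening at its end, in the units of the state.
- ctrl.get_obs(): the state, without advancing time (a new reading comes with each control period).
- ctrl.camera(name): name is "side" or "top" or "wrist"; returns (picture, depth): 400x640x3 uint8, red, green, blue; 400x640 float32, m along the optical axis (not along the pixel's ray), 0 where there is no reading.
- ctrl.camera_info(name): a dict with "fx", "fy", "cx", "cy" (pixels), "dist_coeffs" ([k1, k2, p1, p2, k3] as OpenCV has them; the pictures are not rectified), "T" (4x4, takes a point from camera to world coordinates); the wrist camera has in their place "hand_eye" (4x4, takes a point from camera to tool coordinates, whose origin is the TCP and whose axes are the tool frame's). Camera axes: x right, y down, z forward; pixel columns grow to the right and rows downward; lengths in m; the calibration is good to about 2 mm. A picture is of the moment at which its call begins: read the wrist's pose just before it. camera_info takes no time and is no camera call.
- ctrl.hand_in(): hands the job in, once; it reports no verdict.
The state is a dict: "time_s": time; "q": joint angles; "dq": joint speeds; "joint_efforts": joint torques, N m; "eef_pos": TCP position; "eef_rot": TCP orientation; "wrist_force": force on the tool from outside, world axes, zero at the start; "torque": the same for the moment, N m; "opening": opening from 0.0 (shut) to 1.0 (fully open).
Only numpy, scipy, OpenCV 4.12 (cv2) and the standard library are available. Lean on these libraries where they do the work, as an engineer would, in place of code of your own. Each camera call takes 0.05 s, during which the arm holds its last target. There are 200 camera calls.

### The job

Get the cheese cutter ready for the next portion. With the fingertips push the portion stop along its rail towards the wire, past the first notch, until it clicks into the middle of its three notches (40 mm portions); then push the big block of cheese by its outer end, under the raised wire, until its cut face lies flat against the stop, gently enough that the stop stays in its notch. Only push: do not pinch or lift anything, leave the wire raised and everything else where it is, and finish with the hand clear.

Things in the scene. Friction and masses are not known exactly. Their poses are not given: they have to be found in the camera images.
- board: The cheese cutter: dark wooden board 400 mm long (its y) by 220 mm deep (its x), fixed, top face 26 mm above the counter. Origin: under its centre, at counter level; x points to the far edge with the bow's hinge, y along the rail to the stop's end, z up. A dark groove along x at y = 0 is the wire's line. A steel guide bar 14 mm high lines the cheese's far side: inner face at x = +76 mm, y from -194 to -8 mm.
- mid_notch (a point): Centre of the middle slot in the rail's top, 40 mm above the counter; axes as the board's. The rail is a steel bar 16 mm wide along y at board x = -92 mm (near edge), y from 6 to 186 mm, with three slots 12.5 mm wide, 20 mm apart. The stop is in the middle notch when its plunger is over this slot: its flat face is then 20 mm nearer the wire line than this point (40 mm from the line).
- stop (a joint): Slide of the portion stop. Value = portion thickness (m): distance of its flat face from the wire line along board +y, 0 to 0.135. Starts at 0.085 to 0.125. Notches at 0.060, 0.040 (middle, wanted), 0.020. On plain rail it moves with 1 N; within about 5 mm of a notch's centre it is drawn in, jumping ahead of the finger (the force dips) as its cap drops 3 mm; leaving a notch either way takes about 12 N.
- stop_face (a point): Centre of the stop's flat face, on the wire's side, where the cheese will bear, 48.5 mm above the counter, at board x = 0; axes as the board's. The stop is a steel plate 6 mm thick (from this face along +y), from board x = -75 to +60 mm, its lower edge 1.5 mm and its upper edge 45 mm above the board. Its back, the +y side, is what to push; before and behind it the board is bare for x from -20 to +60 mm.
- stop_cap (a point): Top of the dark round cap on the stop's spring plunger (16 mm wide), 77 mm above the counter on plain rail and 74 mm in a notch. The aluminium carriage under it rides the rail at the plate's near end: board x from -109 to -75 mm, 40 mm long from the stop's face along +y, up to 66 mm above the counter. Axes as the board's.
- cheese_center (a point): Centre (half-way up) of the big block of hard cheese that lies on the board on the side away from the stop: 90 mm (its x) by 120 mm (its y) by 50 mm high, about 0.55 kg, too wide to grasp. Its axes are nearly the board's; it slides on the board with about 2 to 5 N. Its centre is 51 mm above the counter.
- cheese_front (a point): Centre of the block's leading cut face, 60 mm from the block's centre along its +y, 25 mm above the board. Starts 20 to 60 mm short of the wire line.
- wire_bow (a joint): Hinge of the cutting bow at the board's far edge: a steel rod frame with the wire and a wooden handle, standing raised over the far edge in the plane y = 0, up to 0.25 m above the counter, leaning back. 0 = wire down in the groove, 1.95 rad = raised (it rests there). To be left raised.
- knife: Bystander: cheese knife, 190 mm long, lying on the near part of the board beside the block; origin under the front of its handle, on the board; wooden handle (18 mm thick, 100 mm) along its +y, blade along -y.
- wineglass: Bystander: wine glass 180 mm high, 74 mm wide; origin under its foot.
- ramekin: Bystander: white china bowl 84 mm wide, 45 mm high; origin under its centre.
- honey_jar: Bystander: jar 66 mm wide, 85 mm high; origin under its centre.
- pepper_mill: Bystander: wooden pepper mill 54 mm wide, 152 mm high; origin under its centre.
- rind_wedge: Bystander: small leftover piece of cheese on the counter, 55 x 90 x 40 mm high; origin under its centre.
- side_plate: Bystander: white plate 150 mm wide, 16 mm high; origin under its centre.
There are look-alikes about, which are no part of the job. What is shaped like the part that bears cheese_center but blue is not meant.

How it is judged:
By the outcome, as a careful person would: the job done as asked, in the order asked, and still so for the second after the job is handed in, with the robot touching nothing.
It also fails if it takes over 54 s, if anything falls off the work surface, if the arm or the gripper's body presses on something with over 40 N, if the wrist force passes 120 N, or if a joint passes its speed limit or range.

## Working session

There is one attempt and no reset: what is moved stays moved. The work goes in short steps, Python scripts to look and compute and a tool call to move; the robot and the scene stay as the last step left them, time stands still between calls to the robot, and variables do not carry over. Pictures are saved under pics/ and viewed, about 8 in all and at most 12, crops included, and the job is handed in when it is done.

Besides the shell and the picture viewer there is one more tool, called after "Emit:" by a JSON object that holds its "method" and its "body", one argument or row to a line. step_arm: Moves the arm, as the interface text tells. Its arguments: {"type":"object","properties":{"motion":{"type":"array","items":{"type":"array","items":{"type":"number"}}}},"required":["motion"]}

```bash
ls; mkdir -p pics; cat > h.py <<'E'
import numpy as np, cv2
from bench import ctrl
from scipy.spatial.transform import Rotation as R
def grab(n):
    o=ctrl.get_obs(); im,d=ctrl.camera(n); i=ctrl.camera_info(n)
    if 'T' in i: T=np.array(i['T'])
    else:
        W=np.eye(4); q=o['eef_rot']; W[:3,:3]=R.from_quat([q[1],q[2],q[3],q[0]]).as_matrix(); W[:3,3]=o['eef_pos']; T=W@np.array(i['hand_eye'])
    np.savez(f'{n}.npz',im=im,d=d,T=T,K=np.array([[i['fx'],0,i['cx']],[0,i['fy'],i['cy']],[0,0,1]]),D=np.array(i['dist_coeffs']))
    return load(n)
def load(n): return dict(np.load(f'{n}.npz'))
def rays(c,uv): 
    p=cv2.undistortPoints(np.float64(uv).reshape(-1,1,2),c['K'],c['D']).reshape(-1,2)
    return np.c_[p,np.ones(len(p))]@c['T'][:3,:3].T, c['T'][:3,3]
def onz(c,uv,z):
    r,o=rays(c,uv); return o+r*((z-o[2])/r[:,2])[:,None]
def bydepth(c,uv):
    uv=np.int32(uv).reshape(-1,2); r,o=rays(c,uv); return o+r*c['d'][uv[:,1],uv[:,0]][:,None]
def proj(c,P):
    Ti=np.linalg.inv(c['T']); return cv2.projectPoints(np.float64(P).reshape(-1,1,3),cv2.Rodrigues(Ti[:3,:3])[0],Ti[:3,3],c['K'],c['D'])[0].reshape(-1,2)
def save(c,name): cv2.imwrite(f'pics/{name}.png',c['im'][:,:,::-1])
E
python3 - <<'E'
from h import *
for n in ('top','side'):
    c=grab(n); save(c,n+'0'); print(n,c['T'].round(3).tolist(),c['K'][0,0])
print(ctrl.get_obs())
E
```

```text
pics
top [[-0.054, -0.975, 0.214, 0.309], [-0.999, 0.054, -0.008, -0.019], [-0.003, -0.214, -0.977, 1.156], [0.0, 0.0, 0.0, 1.0]] 408.0420930397382
side [[0.958, -0.222, 0.182, 0.359], [-0.287, -0.728, 0.623, -0.686], [-0.006, -0.649, -0.761, 0.851], [0.0, 0.0, 0.0, 1.0]] 389.13364954805206
{'time_s': 0.1, 'q': array([ 9.85713665e-01,  1.81455148e-01,  1.60786460e+00,  1.64951859e-05,
        1.35378451e+00, -2.06320256e-01]), 'dq': array([ 7.68440027e-06, -1.54759443e-03, -4.33368511e-04,  7.33864501e-04,
        6.05987495e-04, -7.44132688e-04]), 'joint_efforts': array([ 1.17499461e-03, -4.45872688e+01, -3.52237236e+01, -9.93189224e-05,
        4.16335199e-03,  3.08448170e-05]), 'eef_pos': array([0.2123441 , 0.53385156, 0.23050174]), 'eef_rot': array([ 0.69425267,  0.13262396,  0.69467518, -0.13360584]), 'wrist_force': array([-0.50159645, -0.09586849, -0.22984323]), 'torque': array([-0.0084684 ,  0.00103098,  0.02491763]), 'opening': 0.9981819542577912}
```

View pics/top0.png

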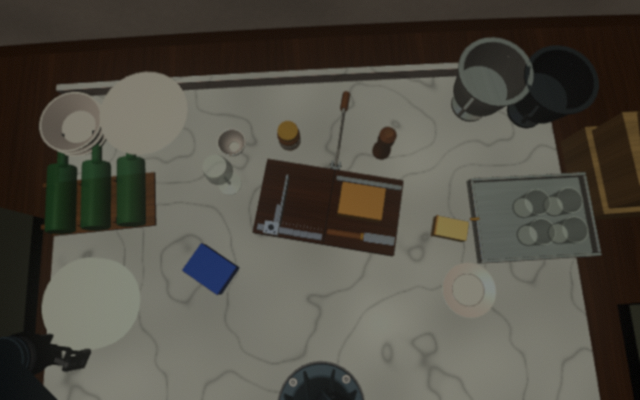

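View pics/side0.png

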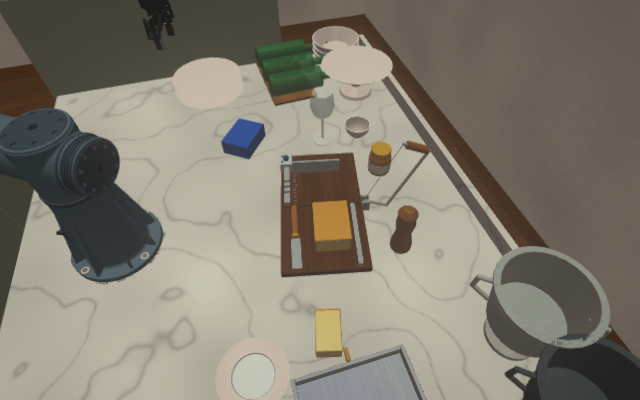

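The top view shows the board around (329,206), with the stop on the left at about (285,205), the cheese at (361,201) and the knife at (360,237). The wire bow stands raised at (340,130). The blue look-alike is at (210,268). Next I'll measure these.

```bash
cat >> h.py <<'E'
def boardpose(c,poly_px):
    m=cv2.inRange(c['im'],(0,0,0),(95,70,70)); return m
E
python3 - <<'E'
from h import *
res={}
for n,box in (('top',(240,150,415,265)),('side',(272,145,380,280))):
    c=load(n); x0,y0,x1,y1=box
    P=np.array([[u,v] for v in range(y0,y1) for u in range(x0,x1)])
    X=bydepth(c,P); s=c['d'][P[:,1],P[:,0]]>0
    z=X[:,2]
    hi=s&(z>0.018)&(z<0.25)
    # orange cheese: saturated
    hsv=cv2.cvtColor(c['im'],cv2.COLOR_RGB2HSV); h=hsv[P[:,1],P[:,0]]
    ch=(h[:,1]>150)&(h[:,2]>120)&(h[:,0]>8)&(h[:,0]<30)&(z>0.065)
    print(n,'z med',np.median(z[hi]),'cheese top z',np.median(z[ch]),ch.sum())
    r=cv2.minAreaRect(np.float32(X[ch][:,:2])); print(' cheese',r)
    # board: dark pixels connected region, convex hull
    g=c['im'][y0:y1,x0:x1].max(2)
    im=c['im'][y0:y1,x0:x1].astype(int)
    mk=np.uint8((g<90)|((im[...,0]-im[...,2])>60))*255
    mk=cv2.morphologyEx(mk,cv2.MORPH_CLOSE,np.ones((5,5))); 
    k,l,st,_=cv2.connectedComponentsWithStats(mk); b=1+np.argmax(st[1:,4])
    pp=np.argwhere(l==b)[:,::-1]+[x0,y0]
    Q=onz(c,pp,0.026); r=cv2.minAreaRect(np.float32(Q[:,:2])); print(' board',r, cv2.boxPoints(r).round(3).tolist())
c=load('top'); crop=c['im'][150:265,240:415,::-1]; a=cv2.resize(crop,None,fx=4.4,fy=4.4,interpolation=2); a=cv2.convertScaleAbs(a,alpha=1.7); cv2.imwrite('pics/topcrop.png',a)
E
```

```text
top z med 0.026598310431129812 cheese top z 0.07498675394097076 9
 cheese ((0.5031529068946838, -0.11322390288114548), (0.06746175140142441, 0.013107048347592354), 71.50819396972656)
 board ((0.559120237827301, -0.05598466098308563), (0.40175700187683105, 0.2809627056121826), 77.58250427246094) [[0.3790000081062317, -0.22200000286102295], [0.652999997138977, -0.28200000524520874], [0.7400000095367432, 0.10999999940395355], [0.4650000035762787, 0.17000000178813934]]
side z med 0.029736119942322725 cheese top z 0.07821451985699401 1481
 cheese ((0.4852423667907715, -0.27655985951423645), (0.8439487218856812, 0.15116755664348602), 62.688682556152344)
 board ((0.5437710285186768, -0.05878499150276184), (0.4031391739845276, 0.23404794931411743), 77.3797836303711) [[0.38600000739097595, -0.23000000417232513], [0.6140000224113464, -0.2809999883174896], [0.7020000219345093, 0.1120000034570694], [0.4740000069141388, 0.16300000250339508]]
```

View pics/topcrop.png

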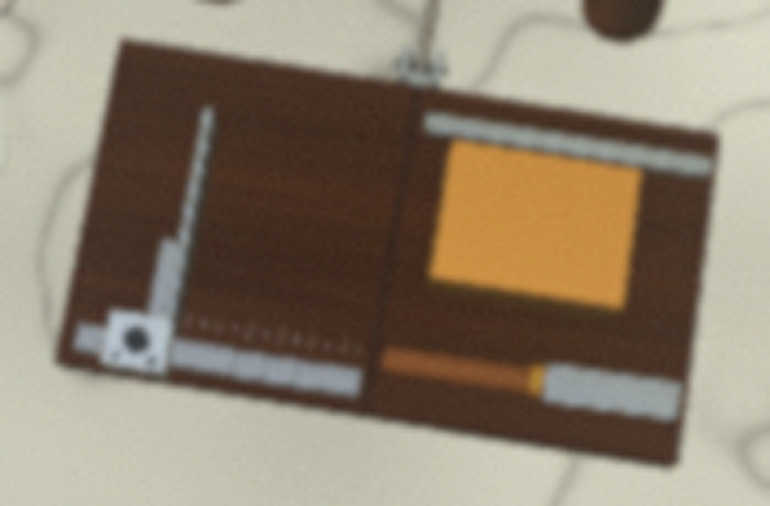

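The crop shows board corners at (123,40), (718,133), (677,465) and (58,364). The cheese top corners are (450,140), (642,168), (625,309) and (429,279). The cap is at (137,340), and the far end of the plate's top edge is at (207,108).

```bash
python3 - <<'E'
from h import *
c=load('top'); f=lambda L:np.float64(L)/4.4+[240-.4,150-.4]
B=onz(c,f([(123,40),(718,133),(677,465),(58,364)]),.026)
ctr=B.mean(0)[:2]; ydir=(B[0]-B[1]+B[3]-B[2])[:2]; print('len',np.linalg.norm(B[0]-B[1]),np.linalg.norm(B[3]-B[2]),np.linalg.norm(B[0]-B[3]))
th=np.arctan2(-ydir[0],ydir[1]); print('board',ctr,'yaw deg',np.degrees(th))
# side refine: contour with quad fit
s=load('side'); im=s['im'].astype(int)
Rb=np.array([[np.cos(th),-np.sin(th)],[np.sin(th),np.cos(th)]])
np.savez('board.npz',c=ctr,th=th)
loc=lambda P:((P[:,:2]-ctr)@Rb*1000).round(1).tolist()
print('corners',loc(B))
C=onz(c,f([(450,140),(642,168),(625,309),(429,279)]),.076); print('cheese',loc(C),loc(C.mean(0)[None]))
print('cap',loc(onz(c,f([(137,340)]),.077)),'plate top far end',loc(onz(c,f([(207,108)]),.071)),'plate near', loc(onz(c,f([(176,312)]),.071)))
print('rail ends',loc(onz(c,f([(74,337),(362,382)]),.04)),'guide',loc(onz(c,f([(425,122),(710,165)]),.04)))
# tool pose for: tool x down, tool y along board x
o=ctrl.get_obs(); q=o['eef_rot']; M=R.from_quat([q[1],q[2],q[3],q[0]]).as_matrix(); print(M.round(3), np.degrees(th))
# side overlay
P=lambda x,y,z:np.r_[ctr+Rb@[x,y],z]
bc=[P(.11,.2,.026),P(.11,-.2,.026),P(-.11,-.2,.026),P(-.11,.2,.026)]
a=cv2.resize(s['im'][130:290,250:450,::-1],None,fx=4,fy=4,interpolation=2)
a=cv2.convertScaleAbs(a,alpha=1.2)
def pl(p,col): cv2.polylines(a,[np.int32((proj(s,p)-[250,130]+.5)*4)],True,col,1)
pl(bc,(0,255,0)); pl(C,(255,0,0))
cv2.imwrite('pics/sidecrop.png',a)
E
```

```text
len 0.3944730902715042 0.3949233797840976 0.21752895473358183
board [ 0.5318061  -0.05164883] yaw deg -12.407743378089753
corners [[108.8, 197.3], [108.8, -197.2], [-108.8, -197.5], [-108.8, 197.4]]
cheese [[62.7, -25.2], [64.1, -145.3], [-25.2, -146.4], [-26.1, -25.7]] [[18.9, -85.7]]
cap [[-91.9, 143.3]] plate top far end [[60.1, 128.2]] plate near [[-70.3, 123.8]]
rail ends [[-91.8, 188.2], [-90.6, 5.2]] guide [[81.5, -7.8], [82.7, -192.4]]
[[-0.001  0.37   0.929]
 [-0.001  0.929 -0.37 ]
 [-1.    -0.001 -0.   ]] -12.407743378089753
```

View pics/sidecrop.png

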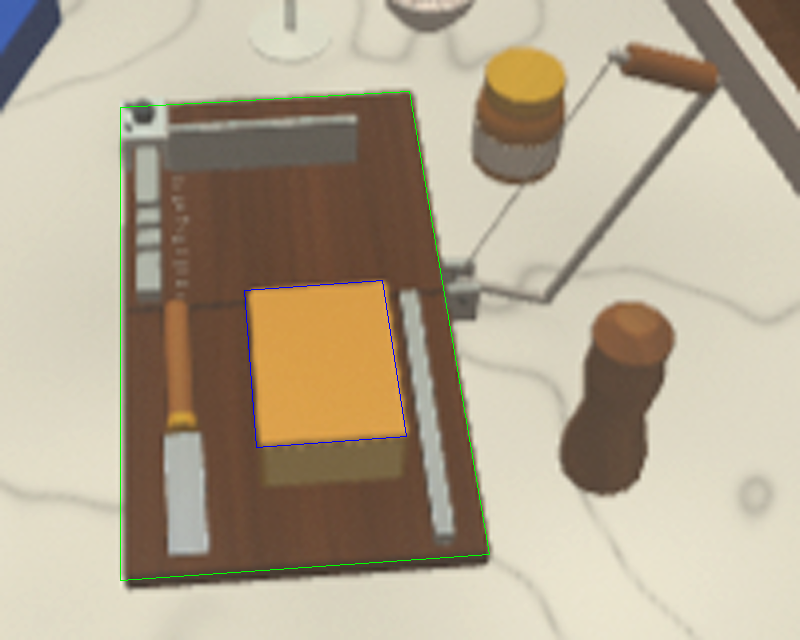

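The side overlay agrees with the board and cheese outlines, so the board pose is good. The stop is at about 0.123–0.124 m. I'll travel to behind the stop with the jaws closed and tool y along board x.

Emit:
{"method": "step_arm", "body": {
  "motion": [
    [0, -262, 496, 81, 0, 0, 255],
    [0, -262, 496, 81, 0, 0, 255],
    [0, -262, 496, 81, 0, 0, 255],
    [0, -262, 496, 81, 0, 0, 255],
    [0, -262, 496, 81, 0, 0, 255],
    [0, -262, 496, 81, 0, 0, 255],
    [0, -262, 496, 81, 0, 0, 255],
    [0, -262, 496, 81, 0, 0, 255],
    [0, -262, 496, 81, 0, 0, 255],
    [0, -262, 496, 81, 0, 0, 255]
  ]
}}

```text
time_s: 1.35
eef_pos: [0.5785, 0.1036, 0.2305]
eef_rot: [-0.44, -0.553, -0.44, 0.554]
wrist_force: [-0.1, 0.5, -0.9]
opening: 0.002
```

```bash
cat >> h.py <<'E'
b=np.load('board.npz'); bc=b['c']; th=float(b['th']); Rb=np.array([[np.cos(th),-np.sin(th)],[np.sin(th),np.cos(th)]])
def st():
    o=ctrl.get_obs(); q=o['eef_rot']; M=R.from_quat([q[1],q[2],q[3],q[0]]).as_matrix()
    p=(np.array(o['eef_pos'][:2])-bc)@Rb*1000
    print('t',round(o['time_s'],2),'board xy mm',p.round(1),'z',round(o['eef_pos'][2]*1000,1),'yaw err',round(np.degrees(np.arctan2(M[1,1],M[0,1])-th),2),'F(board)',(np.array(o['wrist_force'][:2])@Rb).round(1),o['wrist_force'][2].round(1),'open',round(o['opening'],2))
E
python3 -c "
from h import *
st(); print(ctrl.camera_info('wrist')['hand_eye'])"
```

```text
t 1.35 board xy mm [ 12.2 161.7] z 230.5 yaw err -0.6 F(board) [-0.2  0.5] -0.9 open 0.0
[[ 6.67553251e-04 -2.95804964e-01  9.55248124e-01 -1.42221450e-01]
 [ 9.99999580e-01  7.97667813e-04 -4.51818602e-04 -6.18688209e-04]
 [-6.28320496e-04  9.55248024e-01  2.95805372e-01 -7.47704890e-02]
 [ 0.00000000e+00  0.00000000e+00  0.00000000e+00  1.00000000e+00]]
```

Emit:
{"method": "step_arm", "body": {
  "motion": [
    [60, 0, 0, -0.6, 0, 0, 255],
    [120, -2, 0, -0.6, 0, 0, 255],
    [165, -4, 0, -0.6, 0, 0, 255],
    [185, -5, 0, -0.6, 0, 0, 255],
    [185, -5, 0, -0.6, 0, 0, 255]
  ]
}}

```text
time_s: 1.98
eef_pos: [0.5691, 0.1094, 0.0441]
eef_rot: [-0.444, -0.548, -0.446, 0.551]
wrist_force: [-0.6, -0.3, -0.3]
opening: -0.003
```

```bash
python3 - <<'E'
from h import *
st()
c=grab('wrist'); save(c,'wrist1')
c=grab('side'); cv2.imwrite('pics/side1.png',cv2.resize(c['im'][60:290,250:450,::-1],None,fx=3,fy=2.6))
a=np.vstack([cv2.resize(load('wrist')['im'][:,:,::-1],(480,300)),cv2.resize(c['im'][110:230,250:442,::-1],(480,300))]); cv2.imwrite('pics/both1.png',a)
E
```

```text
t 1.98 board xy mm [  1.8 165.3] z 44.1 yaw err 0.35 F(board) [-0.5 -0.4] -0.3 open -0.0
```

View pics/both1.png

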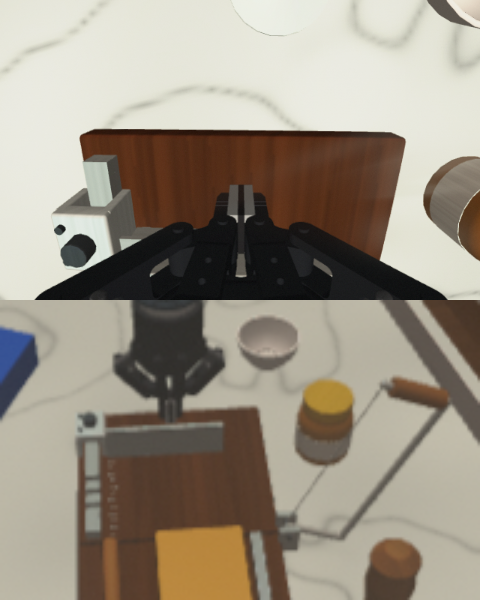

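The fingertips are behind the plate, in the gap between it and the board's end. I'll approach until contact.

Emit:
{"method": "step_arm", "body": {
  "motion": [
    [0, 0, 8, 0, 0, 0, 255],
    [0, 0, 14, 0, 0, 0, 255],
    [0, 0, 18, 0, 0, 0, 255],
    [0, 0, 22, 0, 0, 0, 255],
    [0, 0, 26, 0, 0, 0, 255],
    [0, 0, 30, 0, 0, 0, 255],
    [0, 0, 34, 0, 0, 0, 255],
    [0, 0, 38, 0, 0, 0, 255],
    [0, 0, 42, 0, 0, 0, 255],
    [0, 0, 46, 0, 0, 0, 255]
  ]
}}

```text
time_s: 3.32
eef_pos: [0.562, 0.0633, 0.0463]
eef_rot: [0.444, 0.55, 0.445, -0.55]
wrist_force: [0.0, 3.8, 3.1]
opening: -0.002
```

```bash
cat >> h.py <<'E'
def capstop():
    # cap (dark blob on light carriage) in the top view -> stop value mm
    c=grab('top'); out=[]
    g=c['im'].max(2).astype(float)
    for y in np.arange(20,170,.5):
        P=lambda x,yy,z:np.r_[bc+Rb@np.array([x,yy])/1000,z]
        inn=[P(-92+r*np.cos(a),y+r*np.sin(a),.076) for r in (0,3,5) for a in np.arange(0,6.2,.8)]
        ou=[P(-92+14*np.cos(a),y+14*np.sin(a),.066) for a in np.arange(0,6.2,.4)]
        s=lambda p: cv2.remap(g.astype(np.float32),np.float32(proj(c,p))[None],None,1).mean()
        out.append((s(ou)-s(inn),y))
    print('cap y',max(out)[1],'-> stop',max(out)[1]-20,'score',round(max(out)[0]))
    return c
E
python3 -c "
from h import *
st(); c=capstop()"
```

```text
t 3.33 board xy mm [  4.8 118.7] z 46.3 yaw err 0.3 F(board) [-0.8  3.7] 3.1 open -0.0
cap y 75.0 -> stop 55.0 score 17
```

```bash
sed -i "s/c=grab('top'); out=\[\]/c=c or grab('side'); out=[]/; s/def capstop():/def capstop(c=None):/" h.py
python3 -c "
from h import *
st(); capstop(load('top')) 
import shutil
c=load('side'); capstop(c)
c=capstop()
cv2.imwrite('pics/side2.png',cv2.resize(c['im'][110:230,250:410,::-1],(800,600)))"
```

```text
t 3.38 board xy mm [  4.8 118.1] z 46.2 yaw err 0.31 F(board) [ 0.4 -0.2] 0.1 open -0.0
cap y 75.0 -> stop 55.0 score 17
cap y 142.0 -> stop 122.0 score 76
cap y 118.5 -> stop 98.5 score 76
```

View pics/side2.png

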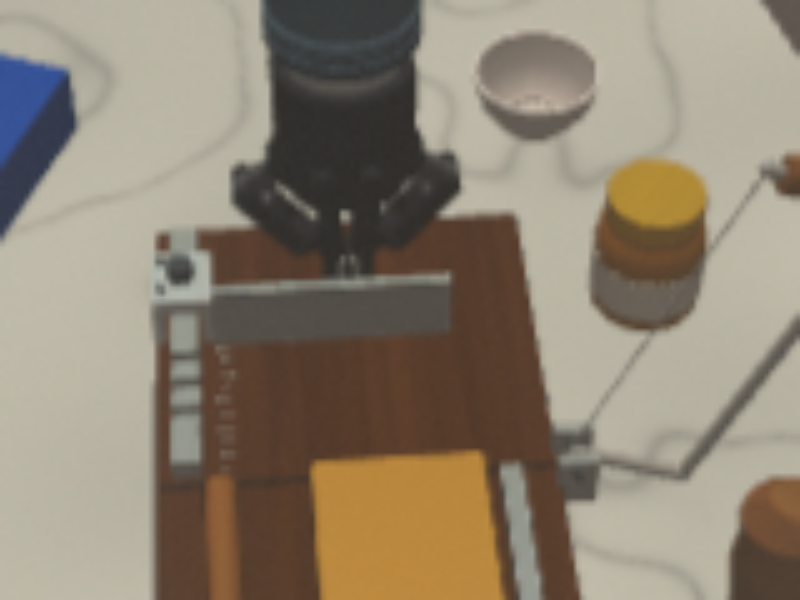

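The stop is moving with the fingers, at about 0.100 m. I'll continue to just short of the first notch.

Emit:
{"method": "step_arm", "body": {
  "motion": [
    [0, 0, 4, 0, 0, 0, 255],
    [0, 0, 8, 0, 0, 0, 255],
    [0, 0, 12, 0, 0, 0, 255],
    [0, 0, 16, 0, 0, 0, 255],
    [0, 0, 20, 0, 0, 0, 255],
    [0, 0, 23, 0, 0, 0, 255],
    [0, 0, 26, 0, 0, 0, 255],
    [0, 0, 28, 0, 0, 0, 255],
    [0, 0, 30, 0, 0, 0, 255]
  ]
}}

```text
time_s: 4.55
eef_pos: [0.5555, 0.0341, 0.0462]
eef_rot: [-0.444, -0.55, -0.445, 0.55]
wrist_force: [0.1, 3.2, -2.0]
opening: -0.002
```

```bash
python3 -c "
from h import *
st(); capstop();st()"
```

```text
t 4.55 board xy mm [ 4.7 88.9] z 46.2 yaw err 0.31 F(board) [-0.6  3.1] -2.0 open -0.0
cap y 88.0 -> stop 68.0 score 78
t 4.6 board xy mm [ 4.9 88.5] z 46.3 yaw err 0.31 F(board) [-0.7 -0.1] 0.3 open 0.0
```

Emit:
{"method": "step_arm", "body": {
  "motion": [
    [0, 0, 1.5, 0, 0, 0, 255],
    [0, 0, 3, 0, 0, 0, 255],
    [0, 0, 4.5, 0, 0, 0, 255],
    [0, 0, 6, 0, 0, 0, 255],
    [0, 0, 7, 0, 0, 0, 255],
    [0, 0, 8, 0, 0, 0, 255]
  ]
}}

```text
time_s: 5.35
eef_pos: [0.5542, 0.0261, 0.0464]
eef_rot: [-0.445, -0.55, -0.444, 0.55]
wrist_force: [-0.3, 0.0, 0.3]
opening: 0.001
```

```bash
python3 -c "
from h import *
st(); capstop();st()"
```

```text
t 5.35 board xy mm [ 5.2 80.7] z 46.4 yaw err 0.3 F(board) [-0.3 -0. ] 0.3 open 0.0
cap y 78.5 -> stop 58.5 score 71
t 5.4 board xy mm [ 5.1 80.7] z 46.4 yaw err 0.3 F(board) [ 0.5 -1.2] -0.8 open -0.0
```

It clicked into the first notch: force is zero and the cap reads 58.5 against a nominal 60. Now I'll push out of it, slowly.

Emit:
{"method": "step_arm", "body": {
  "motion": [
    [0, 0, 2, 0, 0, 0, 255],
    [0, 0, 3, 0, 0, 0, 255],
    [0, 0, 4, 0, 0, 0, 255],
    [0, 0, 5, 0, 0, 0, 255],
    [0, 0, 6, 0, 0, 0, 255]
  ]
}}

```text
time_s: 6.02
eef_pos: [0.5532, 0.0223, 0.0463]
eef_rot: [0.444, 0.551, 0.445, -0.549]
wrist_force: [3.1, 11.4, -1.7]
opening: 0.002
```

```bash
python3 -c "
from h import *
st(); capstop();st()"
```

```text
t 6.03 board xy mm [ 5.  76.8] z 46.3 yaw err 0.28 F(board) [ 0.6 11.7] -1.7 open 0.0
cap y 78.5 -> stop 58.5 score 71
t 6.08 board xy mm [ 5.  76.8] z 46.3 yaw err 0.29 F(board) [-0.  9.] -0.1 open -0.0
```

Emit:
{"method": "step_arm", "body": {
  "motion": [
    [0, 0, 1, 0, 0, 0, 255],
    [0, 0, 2, 0, 0, 0, 255],
    [0, 0, 3, 0, 0, 0, 255]
  ]
}}

```text
time_s: 6.45
eef_pos: [0.5529, 0.0205, 0.0464]
eef_rot: [0.444, 0.551, 0.445, -0.548]
wrist_force: [4.4, 13.0, -0.7]
opening: 0.002
```

```bash
python3 -c "
from h import *
st(); capstop();st()"
```

```text
t 6.45 board xy mm [ 5. 75.] z 46.4 yaw err 0.3 F(board) [ 1.5 13.7] -0.7 open 0.0
cap y 76.5 -> stop 56.5 score 72
t 6.5 board xy mm [ 5.  74.6] z 46.4 yaw err 0.31 F(board) [0.5 9.9] -1.6 open 0.0
```

Emit:
{"method": "step_arm", "body": {
  "motion": [
    [0, 0, 1, 0, 0, 0, 255],
    [0, 0, 2, 0, 0, 0, 255],
    [0, 0, 2, 0, 0, 0, 255]
  ]
}}

```text
time_s: 6.88
eef_pos: [0.5518, 0.0161, 0.0463]
eef_rot: [0.444, 0.55, 0.445, -0.55]
wrist_force: [0.5, 3.7, 0.4]
opening: -0.0
```

```bash
python3 -c "
from h import *
st(); capstop();st()"
```

```text
t 6.88 board xy mm [ 5.  70.5] z 46.3 yaw err 0.32 F(board) [-0.3  3.7] 0.4 open -0.0
cap y 71.0 -> stop 51.0 score 78
t 6.92 board xy mm [ 5.  70.4] z 46.3 yaw err 0.32 F(board) [-0.2  2.5] -0.9 open -0.0
```

It is out of the first notch, with the stop at about 52. I'll ease on to the middle notch.

Emit:
{"method": "step_arm", "body": {
  "motion": [
    [0, 0, 1.5, 0, 0, 0, 255],
    [0, 0, 3, 0, 0, 0, 255],
    [0, 0, 4.5, 0, 0, 0, 255],
    [0, 0, 5.5, 0, 0, 0, 255],
    [0, 0, 6.5, 0, 0, 0, 255],
    [0, 0, 7.5, 0, 0, 0, 255]
  ]
}}

```text
time_s: 7.68
eef_pos: [0.5502, 0.0078, 0.0463]
eef_rot: [-0.445, -0.55, -0.444, 0.55]
wrist_force: [-0.4, 0.5, 0.1]
opening: 0.003
```

```bash
python3 -c "
from h import *
st(); capstop();st()"
```

```text
t 7.67 board xy mm [ 5.2 62. ] z 46.3 yaw err 0.3 F(board) [-0.5  0.4] 0.1 open 0.0
cap y 62.0 -> stop 42.0 score 76
t 7.72 board xy mm [ 5.3 62. ] z 46.3 yaw err 0.3 F(board) [-0.1 -0.3] -0.1 open 0.0
```

Emit:
{"method": "step_arm", "body": {
  "motion": [
    [0, 0, 0.5, 0, 0, 0, 255],
    [0, 0, 1, 0, 0, 0, 255],
    [0, 0, 1, 0, 0, 0, 255]
  ]
}}

```text
time_s: 8.1
eef_pos: [0.5501, 0.0073, 0.0463]
eef_rot: [0.445, 0.55, 0.444, -0.55]
wrist_force: [0.0, 0.5, -0.1]
opening: -0.002
```

```bash
python3 -c "
from h import *
st(); c=capstop();st()
cv2.imwrite('pics/side3.png',cv2.resize(c['im'][150:220,270:363,::-1],(797,600)))"
```

```text
t 8.1 board xy mm [ 5.2 61.5] z 46.3 yaw err 0.3 F(board) [-0.1  0.5] -0.1 open -0.0
cap y 58.5 -> stop 38.5 score 72
t 8.15 board xy mm [ 5.1 61.5] z 46.3 yaw err 0.3 F(board) [-0.4  0.2] 0.3 open -0.0
```

It clicked into the middle notch: 38.5 is exactly 20 below the first-notch reading, and the force is zero. I'll retract and move to the cheese's outer end with the jaws part open.

Emit:
{"method": "step_arm", "body": {
  "motion": [
    [0, 0, -15, 0, 0, 0, 255],
    [0, 0, -22, 0, 0, 0, 255],
    [-50, 0, -22, 0, 0, 0, 255],
    [-110, 0, -22, 0, 0, 0, 255],
    [-150, 0, -18, 0, 0, 0, 255],
    [-155, 5, 40, 0, 0, 0, 255]
  ]
}}

```text
time_s: 8.9
eef_pos: [0.5491, -0.0307, 0.2057]
eef_rot: [0.448, 0.55, 0.444, -0.547]
wrist_force: [1.9, -0.6, -0.1]
opening: -0.002
```

```bash
python3 -c "
from h import *
st(); capstop()"
```

```text
t 8.9 board xy mm [12.4 24.1] z 205.7 yaw err 0.66 F(board) [ 2.  -0.2] -0.1 open -0.0
cap y 58.5 -> stop 38.5 score 72
```

Emit:
{"method": "step_arm", "body": {
  "motion": [
    [0, 3, 60, 0, 0, 0, 120],
    [0, 6, 120, 0, 0, 0, 120],
    [0, 9, 170, 0, 0, 0, 120],
    [0, 9, 200, 0, 0, 0, 120],
    [0, 9, 200, 0, 0, 0, 120],
    [40, 9, 200, 0, 0, 0, 120]
  ]
}}

```text
time_s: 9.7
eef_pos: [0.5159, -0.2311, 0.1639]
eef_rot: [0.447, 0.551, 0.442, -0.549]
wrist_force: [0.3, -0.6, -0.5]
opening: 0.531
```

```bash
python3 - <<'E'
from h import *
st()
c=grab('top'); cv2.imwrite('pics/top2.png',cv2.resize(c['im'][140:275,240:420,::-1],(800,600)))
E
```

```text
t 9.7 board xy mm [  23.  -178.7] z 163.9 yaw err 0.29 F(board) [ 0.4 -0.5] -0.5 open 0.53
```

View pics/top2.png

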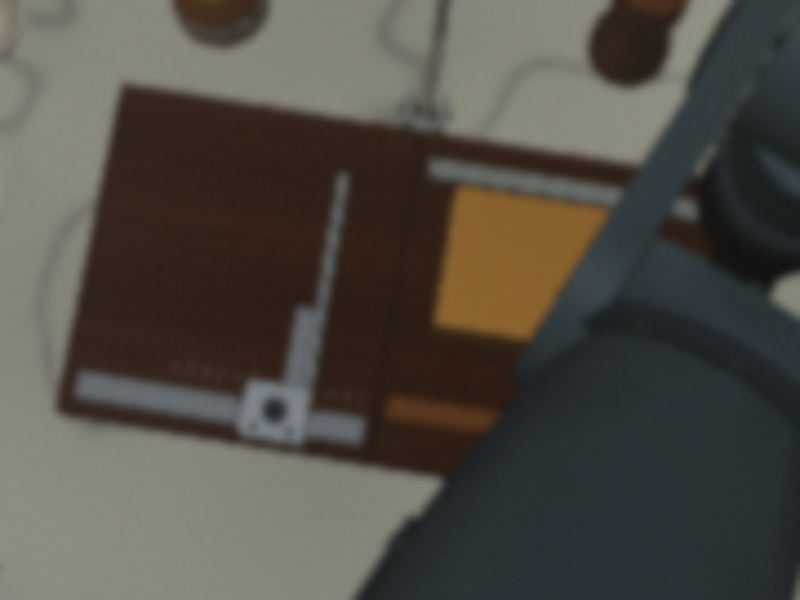

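The stop is in place at the third-slot end of the ruler, and the cheese's outer end is free. I'll go down.

Emit:
{"method": "step_arm", "body": {
  "motion": [
    [50, -3, 0, 0.3, 0, 0, 120],
    [95, -3, 0, 0.3, 0, 0, 120],
    [118, -3, 0, 0.3, 0, 0, 120],
    [118, -3, 0, 0.3, 0, 0, 120]
  ]
}}

```text
time_s: 10.25
eef_pos: [0.5092, -0.2272, 0.0414]
eef_rot: [-0.442, -0.55, -0.445, 0.551]
wrist_force: [0.2, 0.5, 0.4]
opening: 0.529
```

```bash
python3 - <<'E'
from h import *
st()
c=grab('side'); cv2.imwrite('pics/side4.png',cv2.resize(c['im'][130:290,260:440,::-1],(720,600)))
E
```

```text
t 10.25 board xy mm [  15.6 -176.3] z 41.4 yaw err 0.08 F(board) [0.1 0.5] 0.4 open 0.53
```

View pics/side4.png

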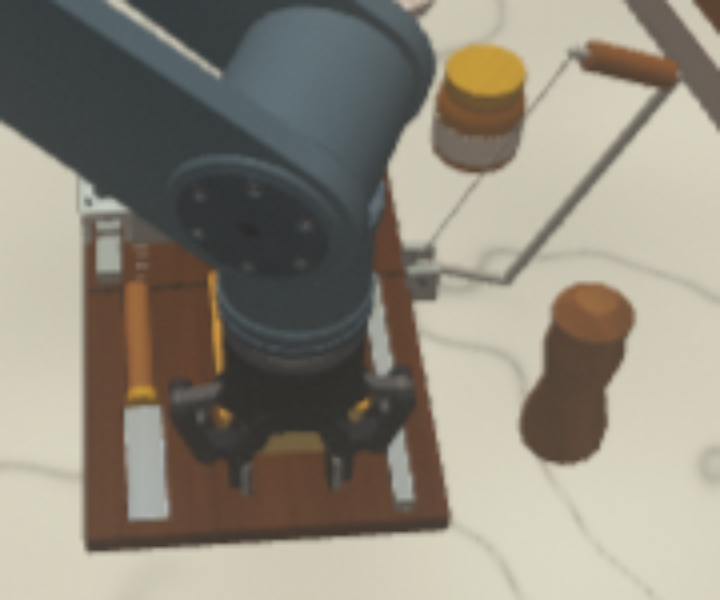

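Both fingertips are behind the outer end, clear of the guide bar and the knife. Now I'll push.

Emit:
{"method": "step_arm", "body": {
  "motion": [
    [0, 2, -8, 0, 0, 0, 120],
    [0, 2, -13, 0, 0, 0, 120],
    [0, 2, -17, 0, 0, 0, 120],
    [0, 2, -21, 0, 0, 0, 120],
    [0, 2, -25, 0, 0, 0, 120],
    [0, 2, -29, 0, 0, 0, 120],
    [0, 2, -33, 0, 0, 0, 120],
    [0, 2, -37, 0, 0, 0, 120],
    [0, 2, -41, 0, 0, 0, 120],
    [0, 2, -45, 0, 0, 0, 120]
  ]
}}

```text
time_s: 11.55
eef_pos: [0.5225, -0.1864, 0.0437]
eef_rot: [0.443, 0.551, 0.443, -0.551]
wrist_force: [-1.8, -5.4, 3.8]
opening: 0.531
```

```bash
cat >> h.py <<'E'
def cheese(n='top'):
    c=grab(n); h=cv2.cvtColor(c['im'],cv2.COLOR_RGB2HSV)
    m=cv2.inRange(h,(8,140,110),(30,255,255)); v,u=np.nonzero(m); P=(onz(c,np.c_[u,v],.076)[:,:2]-bc)@Rb*1000
    k=(abs(P[:,0]-19)<60)&(abs(P[:,1]+40)<130); P=P[k]
    a=P[(P[:,0]>-15)&(P[:,0]<5)]; b=P[(P[:,0]>35)&(P[:,0]<55)]
    print('cheese px',k.sum(),'x',np.percentile(P[:,0],[2,98]).round(1),'front y near/far',[np.percentile(q[:,1],99).round(1) if len(q) else None for q in (a,b)])
E
python3 -c "
from h import *
st(); cheese()"
```

```text
t 11.55 board xy mm [  19.8 -133.7] z 43.7 yaw err 0.0 F(board) [-0.6 -5.6] 3.8 open 0.53
cheese px 558 x [-21.   61.3] front y near/far [np.float64(-3.9), np.float64(-4.4)]
```

Emit:
{"method": "step_arm", "body": {
  "motion": [
    [0, 0, -4, 0, 0, 0, 120],
    [0, 0, -8, 0, 0, 0, 120],
    [0, 0, -12, 0, 0, 0, 120],
    [0, 0, -16, 0, 0, 0, 120],
    [0, 0, -20, 0, 0, 0, 120],
    [0, 0, -24, 0, 0, 0, 120],
    [0, 0, -28, 0, 0, 0, 120],
    [0, 0, -31, 0, 0, 0, 120],
    [0, 0, -33, 0, 0, 0, 120]
  ]
}}

```text
time_s: 12.72
eef_pos: [0.5294, -0.1542, 0.0436]
eef_rot: [-0.443, -0.551, -0.443, 0.551]
wrist_force: [-0.9, -6.2, 3.8]
opening: 0.528
```

```bash
python3 -c "
from h import *
st(); cheese(); capstop()"
```

```text
t 12.72 board xy mm [  19.7 -100.6] z 43.6 yaw err 0.01 F(board) [ 0.5 -6.2] 3.8 open 0.53
cheese px 479 x [-20.8  60.9] front y near/far [np.float64(29.0), np.float64(28.8)]
cap y 58.5 -> stop 38.5 score 79
```

Emit:
{"method": "step_arm", "body": {
  "motion": [
    [0, 0, -1.5, 0, 0, 0, 120],
    [0, 0, -3, 0, 0, 0, 120],
    [0, 0, -4.5, 0, 0, 0, 120],
    [0, 0, -6, 0, 0, 0, 120],
    [0, 0, -7, 0, 0, 0, 120],
    [0, 0, -8, 0, 0, 0, 120]
  ]
}}

```text
time_s: 13.58
eef_pos: [0.531, -0.1464, 0.0435]
eef_rot: [-0.443, -0.551, -0.443, 0.551]
wrist_force: [-0.9, -5.1, 4.0]
opening: 0.534
```

```bash
python3 -c "
from h import *
st(); cheese(); capstop()"
```

```text
t 13.57 board xy mm [ 19.5 -92.7] z 43.5 yaw err 0.0 F(board) [ 0.2 -5.1] 4.0 open 0.53
cheese px 463 x [-20.7  60.5] front y near/far [np.float64(37.1), np.float64(36.9)]
cap y 58.5 -> stop 38.5 score 78
```

Emit:
{"method": "step_arm", "body": {
  "motion": [
    [0, 0, -0.5, 0, 0, 0, 120],
    [0, 0, -1, 0, 0, 0, 120]
  ]
}}

```text
time_s: 13.92
eef_pos: [0.5311, -0.1454, 0.0434]
eef_rot: [-0.443, -0.551, -0.443, 0.551]
wrist_force: [-1.4, -6.4, 4.1]
opening: 0.533
```

Emit:
{"method": "step_arm", "body": {
  "motion": [
    [0, 0, -0.5, 0, 0, 0, 120]
  ]
}}

```text
time_s: 14.05
eef_pos: [0.5312, -0.145, 0.0434]
eef_rot: [-0.443, -0.551, -0.443, 0.551]
wrist_force: [-1.2, -5.2, 3.4]
opening: 0.528
```

Emit:
{"method": "step_arm", "body": {
  "motion": [
    [0, 0, -0.5, 0, 0, 0, 120]
  ]
}}

```text
time_s: 14.18
eef_pos: [0.5313, -0.1445, 0.0434]
eef_rot: [-0.443, -0.551, -0.443, 0.551]
wrist_force: [-1.2, -6.3, 3.2]
opening: 0.529
```

Emit:
{"method": "step_arm", "body": {
  "motion": [
    [0, 0, -0.5, 0, 0, 0, 120]
  ]
}}

```text
time_s: 14.3
eef_pos: [0.5314, -0.1445, 0.0435]
eef_rot: [-0.443, -0.551, -0.443, 0.551]
wrist_force: [-2.4, -8.6, 3.7]
opening: 0.53
```

Emit:
{"method": "step_arm", "body": {
  "motion": [
    [0, 0, -0.5, 0, 0, 0, 120]
  ]
}}

```text
time_s: 14.42
eef_pos: [0.5313, -0.1443, 0.0434]
eef_rot: [-0.443, -0.551, -0.443, 0.552]
wrist_force: [-3.0, -10.2, 3.4]
opening: 0.526
```

```bash
python3 -c "
from h import *
st(); cheese(); capstop();st()"
```

```text
t 14.43 board xy mm [ 19.5 -90.6] z 43.4 yaw err 0.01 F(board) [ -0.7 -10.6] 3.4 open 0.53
cheese px 437 x [-20.9  60.5] front y near/far [np.float64(38.0), np.float64(37.8)]
cap y 58.5 -> stop 38.5 score 78
t 14.53 board xy mm [ 19.4 -90.6] z 43.4 yaw err -0.0 F(board) [-0.7 -9.7] 3.9 open 0.53
```

Emit:
{"method": "step_arm", "body": {
  "motion": [
    [0, 0, -0.4, 0, 0, 0, 120]
  ]
}}

```text
time_s: 14.65
eef_pos: [0.5314, -0.1443, 0.0435]
eef_rot: [-0.444, -0.551, -0.443, 0.552]
wrist_force: [-3.7, -11.0, 3.5]
opening: 0.529
```

Emit:
{"method": "step_arm", "body": {
  "motion": [
    [0, 0, 10, 0, 0, 0, 120],
    [0, 0, 25, 0, 0, 0, 120],
    [0, 0, 35, 0, 0, 0, 120],
    [-60, 0, 35, 0, 0, 0, 120],
    [-120, 0, 35, 0, 0, 0, 120],
    [-165, 0, 60, 0, 0, 0, 120],
    [-190, 0, 120, 0, 0, 0, 120],
    [-200, 0, 170, 0, 0, 0, 120],
    [-200, 0, 170, 0, 0, 0, 120],
    [-200, 0, 170, 0, 0, 0, 120]
  ]
}}

```text
time_s: 15.9
eef_pos: [0.4946, -0.3085, 0.2425]
eef_rot: [0.442, 0.551, 0.443, -0.551]
wrist_force: [-0.7, 0.2, -0.4]
opening: 0.53
```

```bash
python3 - <<'E'
from h import *
st(); cheese(); capstop();c=load('side'); t=load('top')
a=cv2.resize(c['im'][140:285,265:445,::-1],(480,386)); b=cv2.resize(t['im'][145:265,240:415,::-1],(700,480))
cv2.imwrite('pics/fin_side.png',cv2.resize(c['im'][140:285,265:445,::-1],(745,600)))
cv2.imwrite('pics/fin_top.png',cv2.convertScaleAbs(cv2.resize(t['im'][120:265,230:420,::-1],(786,600)),alpha=1.6))
E
```

```text
t 15.9 board xy mm [  18.8 -258.9] z 242.5 yaw err -0.05 F(board) [-0.7  0. ] -0.4 open 0.53
cheese px 1349 x [-22.8  60.7] front y near/far [np.float64(36.9), np.float64(37.1)]
cap y 58.5 -> stop 38.5 score 82
```

View pics/fin_side.png

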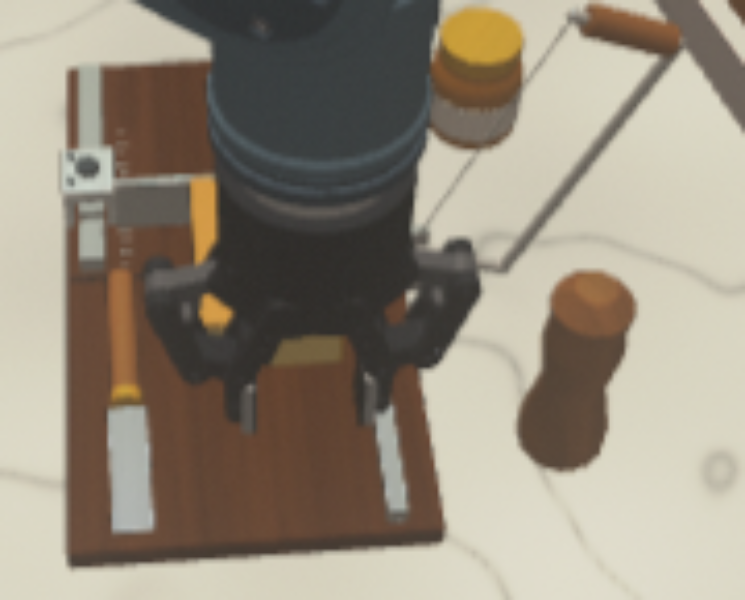

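View pics/fin_top.png

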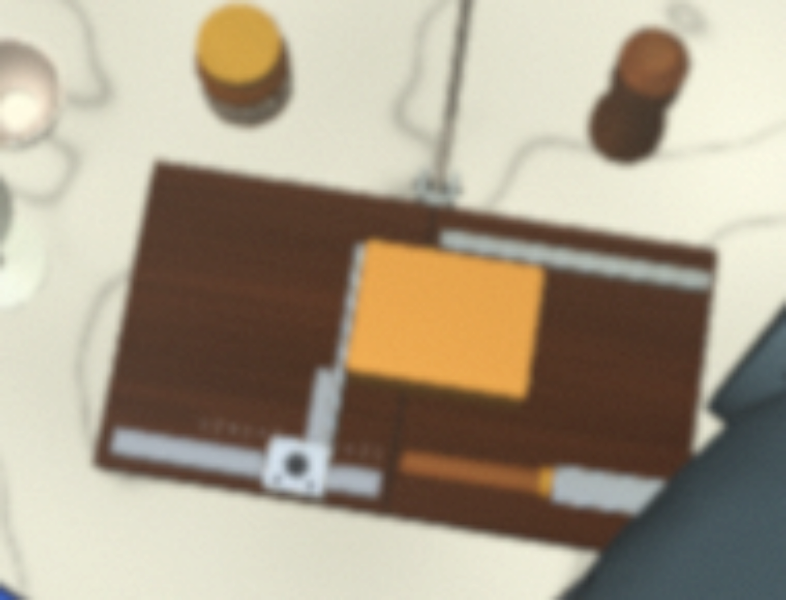

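```bash
python3 -c "
from h import *
st(); cheese(); print(ctrl.hand_in())"
```

```text
t 16.0 board xy mm [  19.  -257.7] z 242.4 yaw err 0.06 F(board) [ 0.2 -1.5] -0.5 open 0.53
cheese px 1350 x [-22.9  60.8] front y near/far [np.float64(36.9), np.float64(37.1)]
the job is handed in; nothing more can be done
None
```

The stop is in the middle notch and the cheese's cut face bears against it. I handed the job in at 16.0 s on the robot's clock.

- **Stop:** I pushed it with closed fingertips past the first notch, which took a peak of about 14 N to leave, until it clicked into the middle one. The cap then read exactly 20 mm nearer the wire than it had in the first notch. It read the same after the cheese push and after the hand withdrew.
- **Cheese:** I pushed it by its outer end with two part-open fingertips. At contact the total push rose from about 6 N to 11 N with no further movement, so roughly 5 N reached the stop, well under the 12 N that would unseat it.
- **Last checks:** The final top view shows the front square to within 0.2 mm. The wire is raised, the knife, jar and mill are where they were, and the hand is well clear.

**Disagreement:** The colour mask put the cheese front at 37 mm instead of 40 mm, and about 1 mm lower after the hand left than before. I put this down to edge bias at about 2.6 mm per pixel, because the force rise and the picture both showed contact, but I did not take a separate close measurement of the gap.

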